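Snug up the thumb nut of the mirror-door stand

TASK

The brass three-winged thumb nut that clamps the little mirror door in its walnut foot has worked loose: push its wings round clockwise (seen from above) with your fingertips, stroke after stroke, until it is fully tight against its stop. Only push lightly on the sides of the wings, never pinch or force the nut, and leave the tumbler, mascara, brush pot, hair stick, cream jar and soap standing where they are. Finish with the hand clear of everything.

Things in the scene. Friction and masses are not known exactly. Their poses are not given: they have to be found in the camera images.
- stand: Fixed walnut foot, 240 (its x) x 145 (its y, -45 to +100) x 18 mm high, bearing an upright mirror door and the thumb nut. Origin: on the table under the nut's vertical axis; z up, x roughly towards the robot. Under the nut an aluminium clamp bar, top 24 mm, and a dark washer, 24 dia, top 28 mm above the table. The nut's side towards stand -y is open; towards +y the door leaves a gripper no room.
- door_face (a point): Fixed point in the middle of the door's inner face, 62 mm from the nut's axis towards stand +y, 93 mm up; axes as the stand's. The door is 270 mm long along stand x, its top 168 mm above the table. On this face a steel magnetic strip with tweezers and eyelash curler, all fixed, stands out 10 mm towards the nut.
- nut_axis (a point): Fixed point on the vertical axis of the brass thumb nut, 45 mm above the table; axes as the stand's. Hub 20 dia; three equal upright flat wings 120 degrees apart, 5 mm thick (7 at the tip), reaching from hub to 37 mm from the axis. Fully loose, hub 34 to 45 and wings 40 to 66 mm above the table; it sinks 1 mm per rad tightened.
- thumb_nut (a joint): Turn in rad: 0 fully loose, rising clockwise seen from above (tightening), hard stop at 6.28 = snug on the washer. Starts at 0.7 to 2.7, stays where left, takes 0.04 N m (about 1.5 N at a wing). Seen from above, counter-clockwise from stand +x, the wings point at -45, -165 and +75 degrees, each minus the joint value.
- tumbler: Bystander: cobalt-blue glass tumbler, 68 dia x 95 tall (mm), loose; origin at the centre of its underside. Within about 0.27 m of the nut.
- mascara: Bystander: standing black mascara tube with gold cap, 21 dia x 110 tall, easily toppled (mm), loose; origin at the centre of its underside. Within about 0.27 m of the nut.
- brush_pot: Bystander: white porcelain pot with three make-up brushes, 76 dia x 90 tall (brush tips at 167) (mm), loose; origin at the centre of its underside. Within about 0.27 m of the nut.
- hair_stick: Bystander: sandalwood hair stick lying flat, about 180 long (along its x), 16 wide, 9 high (mm), loose; origin at the centre of its underside. Within about 0.27 m of the nut.
- cream_jar: Bystander: amber glass cream jar with white lid, 56 dia x 50 tall (mm), loose; origin at the centre of its underside. Within about 0.27 m of the nut.
- soap: Bystander: cream-coloured bar of soap, 75 x 50 x 24 (mm), loose; origin at the centre of its underside. Within about 0.27 m of the nut.

How it is judged:
At the end, for the whole second after the job is handed in: The nut stands within 0.2 rad (11 degrees) of its stop and still; every bystander is within 15 mm of its starting place and tilted less than 0.3 rad (value of joint thumb_nut above 6.08 rad and velocity of joint thumb_nut between -0.05 and 0.05 rad/s and distance of each of tumbler, mascara, brush_pot, hair_stick, cream_jar, soap from where it was at the start of the episode below 0.015 m and angle between each of tumbler, mascara, brush_pot, hair_stick, cream_jar, soap's own z axis and vertical below 0.3 rad); the robot touches nothing.
It fails at once if the nut is pinched or forced (fingers press on it with more than 30 N in all) (contact force between the fingers and thumb_nut above 30 N).
It fails at once if a bystander is lifted, carried, shoved more than 15 mm or tipped more than 0.3 rad (not (distance of each of tumbler, mascara, brush_pot, hair_stick, cream_jar, soap from where it was at the start of the episode below 0.015 m and angle between each of tumbler, mascara, brush_pot, hair_stick, cream_jar, soap's own z axis and vertical below 0.3 rad)).
It also fails if it takes over 51 s, if anything falls off the work surface, if the arm or the gripper's body presses on something with over 40 N, if the wrist force passes 120 N, or if a joint passes its speed limit or range.

ROBOT

A 7-joint arm with a two-finger parallel gripper is mounted at the origin on the work surface. World frame = base frame: x ahead of the robot, y to its left, z up, the work surface at z = 0. Lengths are in m, angles in rad, forces in N, time in s.
With the tool pointing down it reaches from about 0.4 to 0.85 m from the base axis. Payload 10.4 kg.
Tool frame: the origin (TCP) lies between the finger pads; the fingertips stand r.nose_length ahead of it and the grasp point (between the pads) lies 6 mm ahead of it (r.nose_length is the distance from the TCP to the fingertips, in m); z points along the fingers, x is the direction in which the jaws open and shut, and the axes are right-handed (so a half turn about z gives the same grasp; the last joint's range is limited). The gripper opens to 87 mm and grips with 3 to 60 N. Pads are 19 mm wide; open, the fingers measure 117 mm over their backs; the gripper's body (75 mm by 190 mm) begins 51 mm behind the grasp point.
Start: joints at [1.154, 0.332, -0.065, 1.46, 0.022, 1.35, -0.088], TCP at [0.24, -0.577, 0.248] pointing down, gripper open.
Joint ranges: [-2.6, 2.6], [-0.5, 2.12], [-1.47, 1.34], [0.16, 2.42], [-1.27, 4.41], [0.06, 2.06], [-2.6, 2.6]. Speed limits (rad/s): [2.22, 2.22, 2.79, 2.79, 3.14, 3.14, 3.14].

INTERFACE

Orientations are given as a unit quaternion [x, y, z, w].
In Python, from bench import r gives the robot as it stands. The module is installed in compiled form; this text tells all that it offers.
- The arm moves only by the shell command python3 -m creep 'ROWS' [OPENING] [FORCE]. ROWS is JSON, a list of rows, each an object of numbers: "x", "y", "z": the shift along the world's x, y, z in m; "spin": the turn about the world's z in degrees. In form: [{"x": .., "y": .., "z": .., "spin": ..}, ...]. A call has 1 to 12 rows; each row is the pose to reach, as a shift and turn from the pose commanded when the call began; what a row does not reach only later rows make up. A row lasts 1/8 s, in which the tool goes at most 62.5 mm and 10.7 degrees, less where a joint would pass 70% of its speed; a pose out of reach is approached as far as the arm can. A call with a gripper value outside its range is refused whole. OPENING is the finger opening in m, from 0 to 0.087, set as the call begins (- or left out, the last holds). The fingers move at their own pace and stop on an object; FORCE is the grip in N (left out, the last holds). Time passes only in rows, so rows that repeat a pose let the fingers close. It gives the time, the measured TCP pose, the force and the opening at its end, in the units of the state.
- r.read_state(): the state, without advancing time (a new reading comes with each control period).
- r.camera(name): name is "scene" or "side" or "wrist"; returns a dict with "pixels" (400x640x3 uint8, blue, green, red), "z_map" (400x640 float32, m along the optical axis (not along the pixel's ray), 0 where there is no reading), "K" (3x3 intrinsics, pixels), "R" (3x3) and "t" (3): a world point X has camera coordinates R X + t. Camera axes: x right, y down, z forward; pixel columns grow to the right and rows downward; lengths in m; the calibration is good to about 2 mm. A picture is of the moment at which its call begins.
- r.close_job(): hands the job in, once; it reports no verdict.
The state is a dict: "time": time; "joint_positions": joint angles; "joint_vel": joint speeds; "joint_torque": joint torques, N m; "ee_pos": TCP position; "eef_rot": TCP orientation; "ft_force": force on the tool from outside, world axes, zero at the start; "torque": the same for the moment, N m; "width": finger opening in m.
Only numpy, scipy, OpenCV 4.12 (cv2) and the standard library are available. Lean on these libraries where they do the work, as an engineer would, in place of code of your own. Each camera call takes 0.05 s, during which the arm holds its last target. There are 200 camera calls.

## Working session

There is one attempt and no reset: what is moved stays moved. The work goes in short steps, Python scripts to look and compute and a shell command to move; the robot and the scene stay as the last step left them, time stands still between calls to the robot, and variables do not carry over. Pictures are saved under pics/ and viewed, about 8 in all and at most 12, crops included, and the job is handed in when it is done.

```bash
mkdir -p pics; python3 - <<'E'
from bench import r
import cv2,numpy as np,pickle
d={}
for n in ("scene","side","wrist"):
    c=r.camera(n); d[n]=c; cv2.imwrite(f"pics/{n}0.png",c["pixels"])
pickle.dump(d,open("c0.pkl","wb"))
print(r.read_state(),r.nose_length)
E
```

```text
{'time': 0.15, 'joint_positions': array([ 1.15442426,  0.33272134, -0.06471197,  1.46078092,  0.02161505,
        1.34993054, -0.08850107]), 'joint_vel': array([ 1.96927372e-04, -2.46540760e-04,  2.04135197e-03, -2.06505618e-03,
        2.18647542e-04,  1.66007965e-03,  4.29266144e-05]), 'joint_torque': array([-1.35823420e-04, -6.23631549e+01,  2.40528403e-02, -3.90144432e+01,
       -6.14128914e-02,  3.73641320e-02,  1.86590564e-04]), 'ee_pos': array([ 0.239686  , -0.57689824,  0.24692456]), 'eef_rot': array([ 8.31776063e-01, -5.55111029e-01, -4.92563475e-04, -2.90928195e-04]), 'ft_force': array([0.55839791, 0.54438043, 0.1663799 ]), 'torque': array([-0.02883973,  0.04897035,  0.02795992]), 'width': 0.08707262651245981} 0.025
```

View pics/scene0.png

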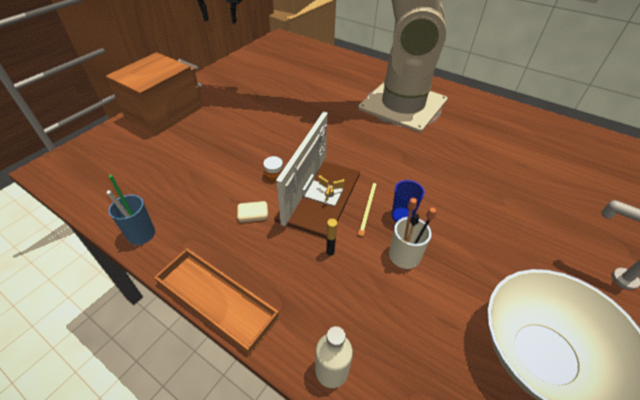

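View pics/side0.png

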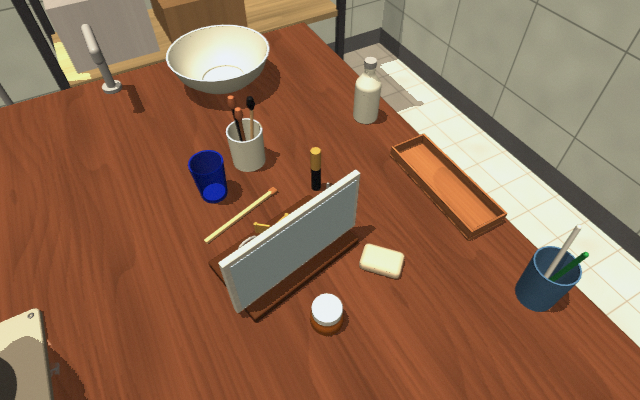

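The scene view shows the nut (brass wings) near (330,187), with the door to its left, the mascara at (331,237), the hair stick at (368,208), the tumbler at (408,200) and the pot at (408,243). The side view mostly hides the nut behind the door.

```bash
cat > h.py <<'E'
import numpy as np
def W(c):
    z=c["z_map"];v,u=np.mgrid[:z.shape[0],:z.shape[1]]
    p=np.stack([u,v,np.ones_like(u)],-1)@np.linalg.inv(c["K"]).T*z[...,None]
    return (p-c["t"])@c["R"]          # R^T (p-t)
def proj(c,X):
    q=c["K"]@(c["R"]@np.asarray(X,float)+c["t"]);return q[:2]/q[2]
E
python3 - <<'E'
import pickle,cv2,numpy as np
from h import *
d=pickle.load(open("c0.pkl","rb"))
s=W(d["scene"])
for n,(u,v) in dict(nut=(329,190),base=(405,105),mascara=(332,223),masc_bot=(331,250),stick1=(374,185),stick2=(362,233),tumb=(408,200),pot=(408,243),jar=(272,161),soap=(252,208),doorA=(325,117),doorB=(283,221),footN=(357,172),footF=(325,231)).items(): print(n,s[v,u].round(3))
c=d["scene"]["pixels"][100:270,230:450];cv2.imwrite("pics/scrop.png",cv2.resize(c,None,fx=3.5,fy=3.5,interpolation=cv2.INTER_CUBIC))
# height map from both cams, top view 1mm/px
for n in("scene","side"):
    w=W(d[n]); print(n,"cam pos",(-d[n]["R"].T@d[n]["t"]).round(2))
# brass pixels
p=d["scene"]["pixels"].astype(int);hsv=cv2.cvtColor(d["scene"]["pixels"],cv2.COLOR_BGR2HSV)
E
```

```text
nut [0.54  0.047 0.06 ]
base [0.068 0.031 0.044]
mascara [0.658 0.129 0.11 ]
masc_bot [0.664 0.134 0.024]
stick1 [0.413 0.109 0.008]
stick2 [0.572 0.163 0.008]
tumb [0.494 0.227 0.095]
pot [0.6   0.277 0.091]
jar [ 0.528 -0.143  0.049]
soap [ 0.671 -0.093  0.024]
doorA [ 0.416 -0.051  0.162]
doorB [0.666 0.001 0.035]
footN [0.403 0.05  0.017]
footF [0.624 0.092 0.019]
scene cam pos [1.07 0.37 0.7 ]
side cam pos [ 0.38 -0.4   0.7 ]
```

View pics/scrop.png

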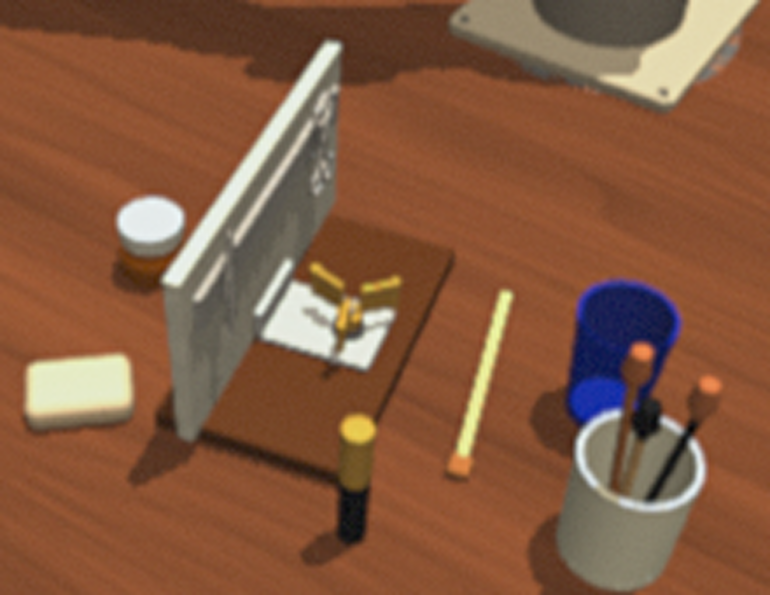

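View pics/wrist0.png

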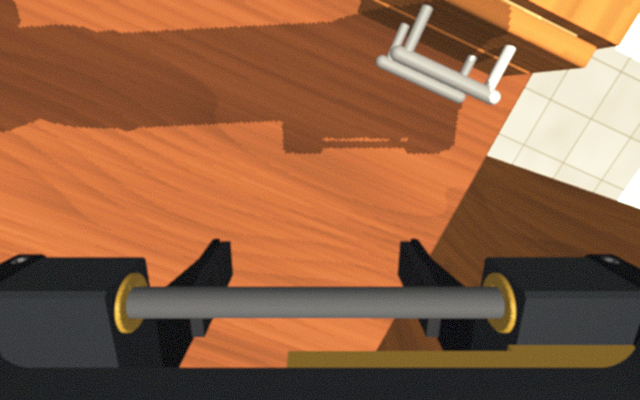

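The enlarged crop shows the nut's wings at crop (326,277), (381,293) and (348,318), on a white clamp bar, and the +y world side is open. The wrist view shows only the table. Next I fit the stand pose and wing angles.

```bash
cat > fit.py <<'E'
import pickle,cv2,numpy as np
from h import *
from scipy.optimize import least_squares
d=pickle.load(open("c0.pkl","rb"))
c=d["scene"];w=W(c);hsv=cv2.cvtColor(c["pixels"],cv2.COLOR_BGR2HSV)
roi=np.zeros(w.shape[:2],bool);roi[110:240,270:365]=1
# door inner face: z 60..160
P=w[roi&(w[...,2]>.05)&(w[...,2]<.15)&(hsv[...,1]<60)]
# top of door
T=w[roi&(w[...,2]>.160)&(w[...,2]<.175)]
T=T[np.abs(T[:,2]-.168)<.006];v=cv2.fitLine(T[:,:2].astype(np.float32),cv2.DIST_HUBER,0,.01,.01).ravel()
e=np.array([v[:2]@t for t in T[:,:2]]);print("door top dir deg",np.degrees(np.arctan2(v[1],v[0])),"ends",T[e.argmin()].round(3),T[e.argmax()].round(3),"len",np.ptp(e))
# open edge of foot
F=w[roi&(abs(w[...,2]-.018)<.004)]
R=cv2.minAreaRect((F[:,:2]*1000).astype(np.float32));print("foot rect (clipped)",R,cv2.boxPoints(R).round(0).tolist())
B=roi&(hsv[...,0]>15)&(hsv[...,0]<32)&(hsv[...,1]>110)&(w[...,2]>.025)&(w[...,2]<.07)
vv,uu=np.nonzero(B)
for u_,v_ in zip(uu,vv):
    if w[v_,u_,2]>.052: print(u_,v_,w[v_,u_].round(3),end=" | ")
E
python3 fit.py
```

```text
door top dir deg 12.556194 ends [ 0.408 -0.062  0.168] [ 0.67  -0.005  0.166] len 0.2680841767706168
foot rect (clipped) ((536.36865234375, -23.501693725585938), (266.5513610839844, 214.3209228515625), 12.320300102233887) [[383.0, 53.0], [429.0, -157.0], [689.0, -100.0], [644.0, 110.0]]
319 176 [0.516 0.001 0.063] | 320 176 [0.515 0.003 0.063] | 319 177 [0.521 0.004 0.065] | 320 177 [0.518 0.005 0.063] | 321 177 [0.517 0.007 0.063] | 319 178 [0.521 0.004 0.062] | 320 178 [0.52  0.006 0.062] | 321 178 [0.52  0.01  0.064] | 322 178 [0.518 0.011 0.063] | 323 178 [0.518 0.014 0.064] | 319 179 [0.521 0.004 0.057] | 320 179 [0.521 0.007 0.059] | 321 179 [0.52  0.009 0.06 ] | 322 179 [0.521 0.013 0.063] | 323 179 [0.518 0.014 0.061] | 324 179 [0.519 0.018 0.064] | 319 180 [0.52  0.003 0.053] | 320 180 [0.52  0.007 0.055] | 321 180 [0.521 0.01  0.058] | 322 180 [0.522 0.014 0.06 ] | 323 180 [0.521 0.016 0.061] | 324 180 [0.522 0.019 0.064] | 325 180 [0.521 0.022 0.064] | 326 180 [0.52  0.025 0.065] | 342 180 [0.497 0.057 0.064] | 343 180 [0.494 0.058 0.063] | 320 181 [0.521 0.007 0.053] | 32
[... 2717 characters left out ...]
9 0.062] | 327 194 [0.557 0.051 0.062] | 328 194 [0.555 0.054 0.063] | 327 195 [0.558 0.052 0.061] | 328 195 [0.553 0.052 0.057] | 327 196 [0.555 0.051 0.054] | 327 237 [0.666 0.123 0.066] | 328 237 [0.667 0.126 0.069] | 334 237 [0.66  0.137 0.07 ] | 327 238 [0.664 0.122 0.06 ] | 328 238 [0.666 0.126 0.064] | 329 238 [0.666 0.129 0.067] | 330 238 [0.666 0.131 0.068] | 331 238 [0.666 0.133 0.07 ] | 332 238 [0.664 0.135 0.069] | 333 238 [0.663 0.136 0.069] | 334 238 [0.659 0.137 0.065] | 328 239 [0.667 0.127 0.062] | 329 239 [0.666 0.129 0.063] | 330 239 [0.665 0.13  0.063] | 331 239 [0.666 0.134 0.067] | 332 239 [0.663 0.134 0.064] | 333 239 [0.661 0.136 0.064] | 334 239 [0.658 0.136 0.06 ] |
```

Nut axis is about (0.524, 0.037) and the stand yaw is 192.5°. One wing stands near stand −50°, so q ≈ 2.18, with about 4.1 rad left to turn. The plan is two strokes of roughly 118° with closed fingers, jaw axis parallel to the door, working from the open side.

```bash
python3 -m creep '[{"x":0.02,"y":0.05,"z":0.02,"spin":8},{"x":0.04,"y":0.1,"z":0.03,"spin":16},{"x":0.06,"y":0.15,"z":0.03,"spin":24},{"x":0.08,"y":0.205,"z":0.03,"spin":32},{"x":0.105,"y":0.26,"z":0.03,"spin":40},{"x":0.13,"y":0.315,"z":0.03,"spin":48},{"x":0.15,"y":0.37,"z":0.03,"spin":56},{"x":0.175,"y":0.43,"z":0.03,"spin":64},{"x":0.2,"y":0.49,"z":0.03,"spin":72},{"x":0.225,"y":0.55,"z":0.03,"spin":80},{"x":0.245,"y":0.606,"z":0.03,"spin":80},{"x":0.245,"y":0.606,"z":0.03,"spin":80}]' 0 10
python3 - <<'E'
from bench import r
import cv2,pickle,numpy as np
from h import *
c=r.camera("wrist");s=r.read_state();im=c["pixels"].copy()
O=np.array([.524,.037]);a=np.radians(192.5)
for k in(-50,-170,70):
    p=proj(c,[*(O+.037*np.array([np.cos(a+np.radians(k)),np.sin(a+np.radians(k))])),.064]);cv2.circle(im,tuple(int(x) for x in p),4,(0,0,255),1)
cv2.imwrite("pics/w1.png",im);pickle.dump(c,open("w1.pkl","wb"))
print(s["ee_pos"],s["eef_rot"],s["ft_force"],s["width"])
E
```

```text
time: 1.65
ee_pos: [0.4851, 0.0338, 0.2776]
eef_rot: [0.994, 0.113, 0.0, -0.001]
ft_force: [-0.2, -0.6, -0.1]
width: 0.0004
[0.48498037 0.0315161  0.2773786 ] [ 9.93743486e-01  1.11685538e-01 -7.60355556e-05 -4.68587965e-04] [-0.90463027  0.44217637 -0.76981853] 0.0007023099681840216
```

View pics/w1.png

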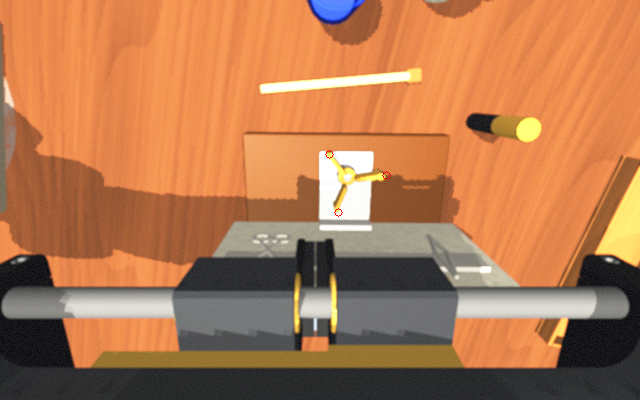

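The wrist view confirms the fit: the predicted wing tips (red circles) fall on the real ones at (330,154), (387,175) and (338,212), and the hub is at (347,175). Now descend into the gap.

```bash
python3 -m creep '[{"z":-0.05},{"z":-0.1},{"z":-0.14},{"z":-0.165},{"z":-0.185},{"z":-0.195},{"z":-0.205},{"z":-0.205}]' 0
python3 - <<'E'
import numpy as np
# peg path in world relative to entry (stand 40,-1)
a=np.radians(192.5);R=np.array([[np.cos(a),-np.sin(a)],[np.sin(a),np.cos(a)]])
for th in range(-35,-170,-10):
    t=np.radians(th);e=np.array([np.cos(t),np.sin(t)]);n=np.array([-e[1],e[0]])
    s=n[1]/abs(n[1]) if abs(n[1])>.18 else n[1]/.18
    c=27*e+3.5*n+np.array([15,9.5*s]);print(th,c.round(1),(R@c/1000+[.524,.037]).round(4),(R@(c-[40,-1])/1000).round(4))
E
```

```text
-35 [39.1 -3.1] [0.4851 0.0316] [0.0004 0.0023]
-45 [36.6 -7.1] [0.4868 0.036 ] [0.002  0.0067]
-55 [ 33.4 -10.6] [0.4891 0.0401] [0.0044 0.0108]
-65 [ 29.6 -13.5] [0.4922 0.0438] [0.0075 0.0144]
-75 [ 25.4 -15.7] [0.4958 0.0468] [0.0111 0.0175]
-85 [ 20.8 -22. ] [0.4989 0.054 ] [0.0142 0.0246]
-95 [ 16.1 -31.8] [0.5014 0.0646] [0.0166 0.0352]
-105 [ 11.4 -36.5] [0.505  0.0702] [0.0202 0.0408]
-115 [  6.8 -35.4] [0.5097 0.0701] [0.025  0.0408]
-125 [  2.4 -33.6] [0.5144 0.0693] [0.0297 0.04  ]
-135 [ -1.6 -31.1] [0.5189 0.0677] [0.0341 0.0384]
-145 [ -5.1 -27.9] [0.523  0.0653] [0.0382 0.036 ]
-155 [ -8.  -24.1] [0.5266 0.0622] [0.0419 0.0329]
-165 [-10.2 -19.9] [0.5296 0.0586] [0.0449 0.0293]invalid input at $[0]: expected keys x, y, z, spin
```

```bash
python3 -m creep '[{"x":0,"y":0,"z":-0.05,"spin":0},{"x":0,"y":0,"z":-0.1,"spin":0},{"x":0,"y":0,"z":-0.14,"spin":0},{"x":0,"y":0,"z":-0.165,"spin":0},{"x":0,"y":0,"z":-0.185,"spin":0},{"x":0,"y":0,"z":-0.195,"spin":0},{"x":0,"y":0,"z":-0.205,"spin":0},{"x":0,"y":0,"z":-0.205,"spin":0},{"x":0,"y":0,"z":-0.205,"spin":0}]' 0
```

```text
time: 2.82
ee_pos: [0.4852, 0.0288, 0.0731]
eef_rot: [0.994, 0.109, 0.0, 0.0]
ft_force: [0.8, -0.1, 0.3]
width: 0.0005
```

```bash
python3 -m creep '[{"x":0.001,"y":0.003,"z":0,"spin":0},{"x":0.002,"y":0.0067,"z":0,"spin":0},{"x":0.003,"y":0.009,"z":0,"spin":0},{"x":0.0044,"y":0.0108,"z":0,"spin":0},{"x":0.006,"y":0.0126,"z":0,"spin":0},{"x":0.0075,"y":0.0144,"z":0,"spin":0},{"x":0.009,"y":0.016,"z":0,"spin":0},{"x":0.0111,"y":0.0175,"z":0,"spin":0},{"x":0.0125,"y":0.021,"z":0,"spin":0},{"x":0.0142,"y":0.0246,"z":0,"spin":0},{"x":0.0142,"y":0.0246,"z":0,"spin":0}]'
python3 - <<'E'
from bench import r
import cv2,numpy as np
from h import *
ims=[]
for n in("scene","wrist"):
    c=r.camera(n);p=proj(c,[.524,.037,.06]).astype(int);u,v=p
    w=c["pixels"][max(0,v-60):v+60,max(0,u-80):u+80];ims.append(cv2.resize(w,None,fx=3,fy=3,interpolation=cv2.INTER_CUBIC));print(n,p,w.shape)
h=min(i.shape[0] for i in ims);im=np.hstack([i[:h] for i in ims]);f=min(1,800/im.shape[1]);cv2.imwrite("pics/s2.png",cv2.resize(im,None,fx=f,fy=f))
E
```

```text
time: 4.2
ee_pos: [0.4993, 0.0539, 0.0727]
eef_rot: [0.994, 0.11, 0.0, -0.0]
ft_force: [-0.3, 0.1, -1.0]
width: 0.0004
scene [329 184] (120, 160, 3)
wrist [355 306] (120, 160, 3)
```

View pics/s2.png

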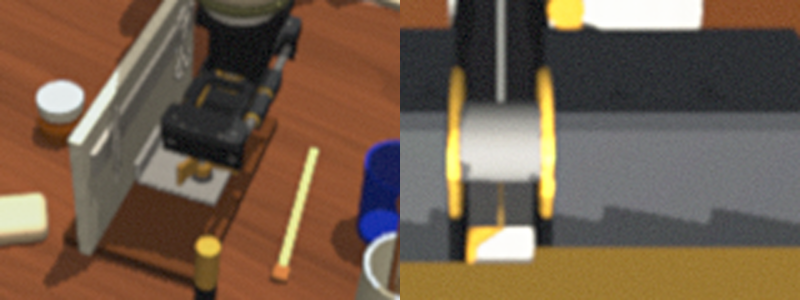

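The crop shows the hub at crop (203,172) and one wing towards the door at (185,172); the finger hides the rest. I'll estimate the wing angle from depth.

```bash
cat > ang.py <<'E'
from bench import r
import cv2,numpy as np
from h import *
O=np.array([.524,.037])
def fit(cs,q0=None):
    P=[]
    for c in cs:
        w=W(c);h=cv2.cvtColor(c["pixels"],cv2.COLOR_BGR2HSV)
        m=(h[...,0]>14)&(h[...,0]<33)&(h[...,1]>100)&(w[...,2]>.046)&(w[...,2]<.067)&(np.hypot(*(w[...,:2]-O).transpose(2,0,1))<.041)
        P.append(w[m][:,:2]-O)
    P=np.vstack(P);P=P[np.hypot(*P.T)>.012]
    a=np.degrees(np.arctan2(P[:,1],P[:,0]))-192.5
    best=[]
    for t in np.arange(0,120,.5):
        d=np.hypot(*P.T)*np.abs(np.sin(np.radians((a-t+60)%120-60)));best.append(np.minimum(d,.006).mean())
    t=np.argmin(best)*.5
    print("n",len(P),"wing angle mod120:",t,"->",[(t-120*k+180)%360-180 for k in range(3)],"res mm",round(min(best)*1e3,2),"q options",[round(np.radians(x),2) for x in((-45-t)%120,(-45-t)%120+120,(-45-t)%120+240)])
if __name__=="__main__":
    import pickle
    fit([pickle.load(open("c0.pkl","rb"))["scene"]]);fit([pickle.load(open("w1.pkl","rb"))])
    fit([r.camera("scene")]);fit([r.camera("wrist")]);s=r.read_state();print(s["time"],s["ft_force"])
E
python3 ang.py
```

```text
n 132 wing angle mod120: 69.5 -> [np.float64(69.5), np.float64(-50.5), np.float64(-170.5)] res mm 1.36 q options [np.float64(0.1), np.float64(2.19), np.float64(4.28)]
n 420 wing angle mod120: 70.0 -> [np.float64(70.0), np.float64(-50.0), np.float64(-170.0)] res mm 2.51 q options [np.float64(0.09), np.float64(2.18), np.float64(4.28)]
n 39 wing angle mod120: 43.0 -> [np.float64(43.0), np.float64(-77.0), np.float64(163.0)] res mm 1.05 q options [np.float64(0.56), np.float64(2.65), np.float64(4.75)]
n 465 wing angle mod120: 42.5 -> [np.float64(42.5), np.float64(-77.5), np.float64(162.5)] res mm 2.12 q options [np.float64(0.57), np.float64(2.66), np.float64(4.76)]
4.4 [-0.59977979 -0.6818935   0.65860939]
```

```bash
python3 -m creep '[{"x":0.001,"y":0.0055,"z":0,"spin":0},{"x":0.0024,"y":0.0106,"z":0,"spin":0},{"x":0.004,"y":0.014,"z":0,"spin":0},{"x":0.006,"y":0.0162,"z":0,"spin":0},{"x":0.0108,"y":0.0162,"z":0,"spin":0},{"x":0.0155,"y":0.0154,"z":0,"spin":0},{"x":0.0199,"y":0.0138,"z":0,"spin":0},{"x":0.024,"y":0.0114,"z":0,"spin":0},{"x":0.0277,"y":0.0083,"z":0,"spin":0},{"x":0.03,"y":0.006,"z":0,"spin":0},{"x":0.0315,"y":0.0035,"z":0,"spin":0},{"x":0.0315,"y":0.0035,"z":0,"spin":0}]'
python3 ang.py | tail -3
```

```text
time: 5.9
ee_pos: [0.5308, 0.0565, 0.0726]
eef_rot: [0.994, 0.109, 0.0, 0.0]
ft_force: [-1.0, 0.7, -0.6]
width: 0.0006
n 1 wing angle mod120: 63.0 -> [np.float64(63.0), np.float64(-57.0), np.float64(-177.0)] res mm 0.02 q options [np.float64(0.21), np.float64(2.3), np.float64(4.4)]
n 504 wing angle mod120: 68.0 -> [np.float64(68.0), np.float64(-52.0), np.float64(-172.0)] res mm 1.28 q options [np.float64(0.12), np.float64(2.22), np.float64(4.31)]
6.0 [-0.70018515  0.98672379  0.37929302]
```

The wing estimate moved from −77° to −172°, so q ≈ 4.31. Lift, return to the entry point and lower for stroke 2.

```bash
python3 -m creep '[{"x":-0.001,"y":0.003,"z":0,"spin":0},{"x":-0.001,"y":0.003,"z":0.025,"spin":0},{"x":-0.001,"y":0.003,"z":0.05,"spin":0},{"x":-0.015,"y":-0.008,"z":0.05,"spin":0},{"x":-0.03,"y":-0.02,"z":0.05,"spin":0},{"x":-0.0457,"y":-0.0281,"z":0.05,"spin":0},{"x":-0.0457,"y":-0.0281,"z":0.05,"spin":0},{"x":-0.0457,"y":-0.0281,"z":0.03,"spin":0},{"x":-0.0457,"y":-0.0281,"z":0.01,"spin":0},{"x":-0.0457,"y":-0.0281,"z":-0.001,"spin":0},{"x":-0.0457,"y":-0.0281,"z":-0.002,"spin":0},{"x":-0.0457,"y":-0.0281,"z":-0.002,"spin":0}]'
python3 ang.py | tail -3
```

```text
time: 7.5
ee_pos: [0.4853, 0.0291, 0.0711]
eef_rot: [0.994, 0.11, 0.0, -0.0]
ft_force: [-0.2, 0.3, -0.2]
width: 0.0004
n 94 wing angle mod120: 68.5 -> [np.float64(68.5), np.float64(-51.5), np.float64(-171.5)] res mm 1.41 q options [np.float64(0.11), np.float64(2.21), np.float64(4.3)]
n 1685 wing angle mod120: 73.0 -> [np.float64(73.0), np.float64(-47.0), np.float64(-167.0)] res mm 1.52 q options [np.float64(0.03), np.float64(2.13), np.float64(4.22)]
7.6 [-0.22516004 -0.40285531 -1.00445749]
```

```bash
python3 -m creep '[{"x":0.002,"y":0.0067,"z":0,"spin":0},{"x":0.0044,"y":0.0108,"z":0,"spin":0},{"x":0.0075,"y":0.0144,"z":0,"spin":0},{"x":0.0111,"y":0.0175,"z":0,"spin":0},{"x":0.0125,"y":0.021,"z":0,"spin":0},{"x":0.0142,"y":0.0246,"z":0,"spin":0},{"x":0.0154,"y":0.03,"z":0,"spin":0},{"x":0.0166,"y":0.0352,"z":0,"spin":0},{"x":0.018,"y":0.038,"z":0,"spin":0},{"x":0.0202,"y":0.0408,"z":0,"spin":0},{"x":0.025,"y":0.0408,"z":0,"spin":0},{"x":0.0297,"y":0.04,"z":0,"spin":0}]'
python3 -m creep '[{"x":0.0044,"y":-0.0016,"z":0,"spin":0},{"x":0.0085,"y":-0.004,"z":0,"spin":0},{"x":0.0085,"y":-0.004,"z":0,"spin":0}]'
python3 ang.py | tail -3
```

```text
time: 9.1
ee_pos: [0.5148, 0.0693, 0.0705]
eef_rot: [0.994, 0.11, 0.0, -0.0]
ft_force: [-1.7, 1.8, -1.1]
width: 0.0008
time: 9.48
ee_pos: [0.5236, 0.0644, 0.0707]
eef_rot: [0.994, 0.109, 0.0, 0.0]
ft_force: [-0.4, 1.2, 0.2]
width: 0.0002
n 0 wing angle mod120: 0.0 -> [np.float64(0.0), np.float64(-120.0), np.float64(120.0)] res mm nan q options [np.float64(1.31), np.float64(3.4), np.float64(5.5)]
n 114 wing angle mod120: 93.0 -> [np.float64(93.0), np.float64(-27.0), np.float64(-147.0)] res mm 1.41 q options [np.float64(1.78), np.float64(3.87), np.float64(5.97)]
9.575 [-0.67333804  0.32804851  0.4545515 ]ang.py:15: RuntimeWarning: Mean of empty slice.
  d=np.hypot(*P.T)*np.abs(np.sin(np.radians((a-t+60)%120-60)));best.append(np.minimum(d,.006).mean())
  ret = ret.dtype.type(ret / rcount)
```

```bash
python3 -m creep '[{"x":0.001,"y":-0.0008,"z":0,"spin":0},{"x":0.002,"y":-0.0016,"z":0,"spin":0},{"x":0.003,"y":-0.0025,"z":0,"spin":0},{"x":0.0037,"y":-0.0033,"z":0,"spin":0},{"x":0.0037,"y":-0.0033,"z":0,"spin":0}]'
python3 ang.py 2>/dev/null| tail -2
python3 -m creep '[{"x":0.0007,"y":-0.0008,"z":0,"spin":0},{"x":0.0014,"y":-0.0016,"z":0,"spin":0},{"x":0.0014,"y":-0.0016,"z":0,"spin":0}]'
python3 ang.py 2>/dev/null| tail -2
```

```text
time: 10.2
ee_pos: [0.5268, 0.0614, 0.0705]
eef_rot: [0.994, 0.109, 0.0, -0.0]
ft_force: [-1.2, 0.9, -1.6]
width: 0.0006
n 21 wing angle mod120: 8.0 -> [np.float64(8.0), np.float64(-112.0), np.float64(128.0)] res mm 0.47 q options [np.float64(1.17), np.float64(3.26), np.float64(5.36)]
10.3 [-1.7801665   0.14855307 -0.35926759]
time: 10.68
ee_pos: [0.5282, 0.0598, 0.0705]
eef_rot: [0.994, 0.109, 0.0, -0.0]
ft_force: [-1.7, 0.3, 0.1]
width: 0.0006
n 96 wing angle mod120: 77.5 -> [np.float64(77.5), np.float64(-42.5), np.float64(-162.5)] res mm 1.79 q options [np.float64(2.05), np.float64(4.15), np.float64(6.24)]
10.775 [-1.0078373  -0.11073108 -1.13177083]
```

Close to the stop. I'll creep on by half a millimetre at a time, watching the force.

```bash
for i in 1; do :; done; python3 -m creep '[{"x":0.0003,"y":-0.0005,"z":0,"spin":0},{"x":0.0006,"y":-0.001,"z":0,"spin":0},{"x":0.0006,"y":-0.001,"z":0,"spin":0}]'
python3 -m creep '[{"x":0.0003,"y":-0.0005,"z":0,"spin":0},{"x":0.0006,"y":-0.001,"z":0,"spin":0},{"x":0.0006,"y":-0.001,"z":0,"spin":0}]'
python3 ang.py 2>/dev/null| tail -2
```

```text
time: 11.15
ee_pos: [0.5288, 0.0589, 0.0706]
eef_rot: [0.994, 0.109, 0.0, -0.0]
ft_force: [-1.3, 1.4, -1.0]
width: 0.0008
time: 11.52
ee_pos: [0.5292, 0.0582, 0.0705]
eef_rot: [0.994, 0.11, -0.0, -0.0]
ft_force: [-1.4, 3.6, -1.0]
width: 0.0007
n 237 wing angle mod120: 73.5 -> [np.float64(73.5), np.float64(-46.5), np.float64(-166.5)] res mm 1.26 q options [np.float64(0.03), np.float64(2.12), np.float64(4.21)]
11.625 [-1.45135818  3.61443145 -1.15629306]
```

```bash
python3 -m creep '[{"x":0.0003,"y":-0.0005,"z":0,"spin":0},{"x":0.0005,"y":-0.0008,"z":0,"spin":0},{"x":0.0005,"y":-0.0008,"z":0,"spin":0}]'
```

```text
time: 12.0
ee_pos: [0.5294, 0.0579, 0.0705]
eef_rot: [0.994, 0.11, -0.0, -0.0]
ft_force: [-2.5, 5.6, -0.8]
width: 0.001
```

The force climbs to 6 N with hardly any motion, so the nut is at its stop. Back off, lift to clear height and look.

```bash
python3 -m creep '[{"x":-0.001,"y":0.003,"z":0,"spin":0},{"x":-0.001,"y":0.004,"z":0.01,"spin":0},{"x":-0.001,"y":0.004,"z":0.04,"spin":0},{"x":-0.001,"y":0.004,"z":0.08,"spin":0},{"x":-0.001,"y":0.004,"z":0.13,"spin":0},{"x":-0.02,"y":0,"z":0.18,"spin":0},{"x":-0.04,"y":-0.02,"z":0.21,"spin":0},{"x":-0.04,"y":-0.02,"z":0.21,"spin":0},{"x":-0.04,"y":-0.02,"z":0.21,"spin":0}]'
python3 ang.py 2>/dev/null| tail -3
python3 - <<'E'
from bench import r
import cv2,numpy as np,pickle
a=r.camera("wrist")["pixels"];b=r.camera("scene");s=b["pixels"][100:270,230:450]
h=np.vstack([cv2.resize(a,(480,300)),cv2.resize(s,(388,300),interpolation=cv2.INTER_CUBIC)[:,:388].repeat(1,1) if 0 else cv2.copyMakeBorder(cv2.resize(s,(388,300)),0,0,0,92,0)])
cv2.imwrite("pics/end.png",h)
E
```

```text
time: 13.12
ee_pos: [0.49, 0.037, 0.2806]
eef_rot: [0.994, 0.109, 0.0, 0.0]
ft_force: [0.5, 0.4, -0.5]
width: 0.0
n 115 wing angle mod120: 75.0 -> [np.float64(75.0), np.float64(-45.0), np.float64(-165.0)] res mm 1.27 q options [np.float64(0.0), np.float64(2.09), np.float64(4.19)]
n 381 wing angle mod120: 75.0 -> [np.float64(75.0), np.float64(-45.0), np.float64(-165.0)] res mm 2.33 q options [np.float64(0.0), np.float64(2.09), np.float64(4.19)]
13.225 [0.23783128 0.25948809 1.21510395]
```

View pics/end.png

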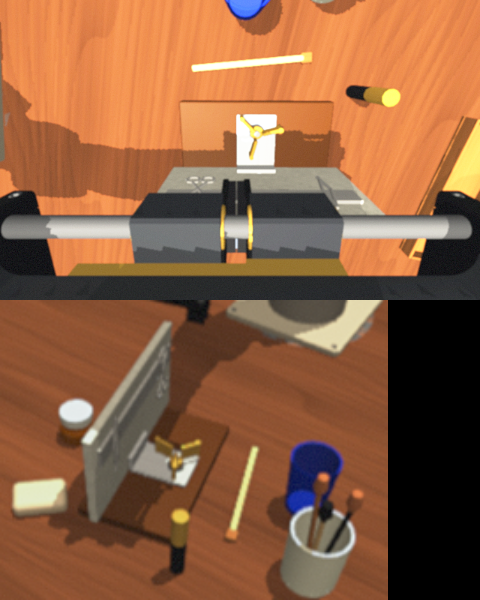

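The picture shows the nut at wrist (256,131) with wings at the stop angles, and every bystander upright in its old place. A last check on wing height will rule out a 120° ambiguity, along with bystander shifts; then I hand in.

```bash
python3 - <<'E'
from bench import r
import cv2,numpy as np,pickle
from h import *
c0=pickle.load(open("c0.pkl","rb"))["scene"];w0=pickle.load(open("w1.pkl","rb"))
c1=r.camera("scene");w1=r.camera("wrist")
O=np.array([.524,.037])
for n,c in(("s0",c0),("s1",c1),("w0",w0),("w1",w1)):
    w=W(c);h=cv2.cvtColor(c["pixels"],cv2.COLOR_BGR2HSV);rr=np.hypot(*(w[...,:2]-O).transpose(2,0,1))
    m=(h[...,0]>14)&(h[...,0]<33)&(h[...,1]>100)&(rr<.036)&(rr>.012)&(w[...,2]>.045)
    z=w[m][:,2];print(n,np.percentile(z,[50,80,90,95]).round(4))
d=cv2.absdiff(c0["pixels"],c1["pixels"]).max(2)
for n,(u,v) in dict(masc=(331,237),stick=(368,208),tumb=(408,200),pot=(408,243),jar=(272,168),soap=(252,212)).items():
    t=c0["pixels"][v-20:v+20,u-18:u+18];m=cv2.matchTemplate(c1["pixels"][v-30:v+30,u-28:u+28],t,cv2.TM_CCOEFF_NORMED);print(n,np.array(cv2.minMaxLoc(m)[3])-10,m.max().round(3))
E
```

```text
s0 [0.058  0.0631 0.0641 0.0647]
s1 [0.0603 0.391  0.4531 0.4579]
w0 [0.3495 0.352  0.3529 0.3536]
w1 [0.3517 0.3542 0.355  0.3557]
masc [0 0] 0.994
stick [0 0] 0.998
tumb [0 0] 0.997
pot [0 0] 0.998
jar [0 0] 0.97
soap [-1  0] 0.968
```

```bash
python3 - <<'E'
from bench import r
import cv2,numpy as np,pickle
from h import *
O=np.array([.524,.037])
for n,c in(("s0",pickle.load(open("c0.pkl","rb"))["scene"]),("s1",r.camera("scene")),("w0",pickle.load(open("w1.pkl","rb"))),("w1",r.camera("wrist"))):
    w=W(c);h=cv2.cvtColor(c["pixels"],cv2.COLOR_BGR2HSV);rr=np.hypot(*(w[...,:2]-O).transpose(2,0,1))
    m=(h[...,0]>14)&(h[...,0]<33)&(h[...,1]>100)&(rr<.036)&(rr>.012)&(w[...,2]>.045)&(w[...,2]<.075)
    z=w[m][:,2];print(n,len(z),np.percentile(z,[50,80,90,95]).round(4))
E
```

```text
s0 133 [0.058  0.0631 0.0641 0.0647]
s1 113 [0.0566 0.0587 0.06   0.061 ]
w0 399 [0.0631 0.064  0.0643 0.0646]
w1 366 [0.059  0.06   0.0603 0.0605]
```

The wings sank 4.1 mm, which matches 4.1 rad of turn to q ≈ 6.28. Handing in.

```bash
python3 -c "
from bench import r
r.close_job();print(r.read_state()['time'])"
```

```text
the job is handed in; nothing more can be done
the job is handed in; nothing more can be done
```

The thumb nut is tight against its stop, and I handed the job in at about 13.5 s of the 51 s allowed. I turned it from about 2.18 rad with two light clockwise strokes on the wings, using closed fingertips from the open side. I crept the last few millimetres until the push rose to about 6 N with almost no further motion.

- **Nut position:** both cameras put the wings at 75°, −45° and −165°, which is 6.28 rad. The wings also sank 4.1 mm, which matches 4.1 rad of turn.
- **Force:** the highest wrist reading I saw was about 6 N, well under the 30 N limit. Readings came only at the end of each move, not during it.
- **Bystanders:** image matching against the start showed no shift for five of them. The soap moved by 1 pixel, likely noise, and all six looked upright.
- **Hand:** it finished with the TCP about 0.28 m up, fingertips near 0.25 m, clear of everything, with wrist forces near zero.

A few angle readings taken mid-push, with the finger hiding the nut, were unusable or a few degrees off. The clear view afterwards settled it.

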